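Load the free burn-in bay and start it

ROBOT

A 6-joint arm with a two-finger parallel gripper is mounted at the origin on the work surface. World frame = base frame: x ahead of the robot, y to its left, z up, the work surface at z = 0. Lengths are in m, angles in degrees, forces in N, time in s.
With the tool pointing down it reaches from about 0.3 to 0.875 m from the base axis. Payload 6.4 kg.
Tool frame: the origin (TCP) lies at the very end of the fingers, on their centre line; the grasp point (between the pads) lies 19 mm behind it (arm.grip_point_offset is the distance from the TCP to the grasp point, in m); z points along the fingers, y is the line along which they close (so a half turn about z gives the same grasp; the last joint's range is limited). The gripper opens to 85 mm and grips with 20 to 120 N. Pads are 22 mm wide; open, the fingers measure 114 mm over their backs; the gripper's body (76 mm by 85 mm) begins 54 mm behind the grasp point. The pads swing forward as they close: fully open they stand 13 mm farther back than shut.
Start: joints at [-11.82, 10.359, 92.074, -0, 77.567, -11.82], TCP at [0.575, 0, 0.231] pointing down, gripper open.
Joint ranges: [-171.53, 171.53], [-51.25, 118.39], [17.06, 147.69], [-65.23, 245.23], [0, 150.52], [-178.68, 178.68]. Speed limits (degrees/s): [147.25, 147.25, 172.46, 180, 180, 180].

INTERFACE

Orientations are given as a 3x3 rotation matrix whose columns are the frame's x, y, z axes.
In Python, from workcell import arm gives the robot as it stands. Calls block until the motion is done:
- arm.goto(position, orientation): joint-space move of the TCP to a pose.
- arm.move_straight(position, orientation=None, vel=0.15): straight line of the TCP; orientation=None keeps the orientation; vel is the mean speed in m/s.
- arm.movej(angles): joint-space move.
- arm.grip(opening, force=None): opening from 0.0 (shut) to 1.0 (fully open); force is the grip in N (None keeps the last); returns when the fingers have stopped.
- arm.dwell(seconds).
- arm.inverse_kinematics(position, orientation): joint angles nearest the present ones, or None.
- arm.camera(name): name is "scene" or "side" or "wrist"; returns the picture (420x560x3 uint8, red, green, blue); there is no depth.
- arm.camera_info(name): a dict with "vertical_fov" (degrees; the focal length in pixels is half the picture's height over the tangent of half this angle, whatever the lens; pixels are square), "cx", "cy" (the principal point, pixels), "origin" and "orientation" of the camera in the world; the wrist camera has in their place "tool_from_camera" (4x4, takes a point from camera to tool coordinates, whose origin is the TCP and whose axes are the flange's). Camera axes: x right, y up, looking along -z (the intrinsics and any distortion apply to the point x, -y, -z); pixel columns grow to the right and rows downward; lengths in m; the calibration is good to about 2 mm. A picture is of the moment at which its call begins: read the wrist's pose just before it. camera_info takes no time and is no camera call.
A pose or a line that the arm cannot do raises arm.IKError and nothing moves.
- arm.sign_off(): hands the job in; it is judged then, once.
Readings, each from a call of its own:
- arm.get_clock(): time.
- arm.get_joint_pos(): joint angles.
- arm.get_dq(): joint speeds.
- arm.get_joint_efforts(): joint torques, N m.
- arm.get_tool_pos(): TCP position.
- arm.get_tcp_rot(): TCP orientation.
- arm.get_contact_force(): force on the tool from outside, world axes, zero at the start.
- arm.get_wrist_torque(): the same for the moment, N m.
- arm.get_gripper_width(): opening from 0.0 (shut) to 1.0 (fully open).
- arm.get_finger_force(): force on a finger pad.
Only numpy, scipy, OpenCV 4.12 (cv2) and the standard library are available. Lean on these libraries where they do the work, as an engineer would, in place of code of your own. Each camera call takes 0.05 s, during which the arm holds its last target. There are 200 camera calls.

TASK

Move the battery module from the grey transit cradle into the one empty bay of the burn-in rack, terminal-block end to the back wall (the side away from the knobs) like the two modules already there; the cradle leaves only its ends free to grip and the bay only its sides, so on the way set it down upright on the bench, let go and take it again the other way, and never drop it. Then start that bay: pull the spring knob in front of it straight up to its stop and let it spring back fully down. Leave the other knobs, the stored modules and the other things on the bench alone.

Things in the scene. Friction and masses are not known exactly. Their poses are not given: they have to be found in the camera images.
- module: a battery module like a small black brick, 58 (x) by 40 (y) by 36 mm (z), 0.25 kg; on its top a raised white terminal block (10 x 26 mm, 5 mm high, centred 20 mm from the middle towards the +x end) marks its terminal end; origin at the centre of its underside, z up. At the start it lies, upright, in the transit cradle, at any yaw
- module_nose (a point): the middle of the lower edge of the module's terminal end (module x = +29 mm, underside)
- cradle: fixed grey plastic transit cradle: floor 5 mm thick, 52 mm long in x; two walls, 34 mm high from the bench and 7 mm thick, along the module's long sides (3 mm play); open at both ends, where the module overhangs the floor by 3 mm. Same axes as the module in it; origin under its centre
- rack: fixed rack, 145 (x) by 240 mm (y), base 6 mm thick, origin under its centre; three bays at y = +75, 0, -75 mm. Grey back wall at +x (inner face x = 55, top 46 mm above bench); front wall inner face x = -11, 5 thick, top 40; knob block x = -70 to -18, top 28 mm. 4 mm play round a module; low rails (5 high, 3 thick) bound a bay in y, its sides are otherwise open, 35 mm between modules
- bay0 (a point): +y (the robot's left) bay: centre of its floor, where the middle of a seated module's underside belongs; axes as the rack
- bay0_back (a point): +y (the robot's left) bay: where the module_nose point of a rightly seated module belongs, at the back wall
- bay1 (a point): middle bay: centre of its floor, where the middle of a seated module's underside belongs; axes as the rack
- bay1_back (a point): middle bay: where the module_nose point of a rightly seated module belongs, at the back wall
- bay2 (a point): -y (the robot's right) bay: centre of its floor, where the middle of a seated module's underside belongs; axes as the rack
- bay2_back (a point): -y (the robot's right) bay: where the module_nose point of a rightly seated module belongs, at the back wall
- knob0 (a joint): spring pull knob straight in front (-x) of the +y bay: 0 at rest (down), grows in m as it is pulled up, stop at 0.025; its spring pulls back with 6 N at rest and 11 N at the stop
- knob0_grip (a point): centre of the round black head (22 mm across, 16 mm high) of the +y bay's knob; the head's underside stands 14 mm above the block at rest, on a 10 mm stem
- knob1 (a joint): spring pull knob straight in front (-x) of the middle bay: 0 at rest (down), grows in m as it is pulled up, stop at 0.025; its spring pulls back with 6 N at rest and 11 N at the stop
- knob1_grip (a point): centre of the round black head (22 mm across, 16 mm high) of the middle bay's knob; the head's underside stands 14 mm above the block at rest, on a 10 mm stem
- knob2 (a joint): spring pull knob straight in front (-x) of the -y bay: 0 at rest (down), grows in m as it is pulled up, stop at 0.025; its spring pulls back with 6 N at rest and 11 N at the stop
- knob2_grip (a point): centre of the round black head (22 mm across, 16 mm high) of the -y bay's knob; the head's underside stands 14 mm above the block at rest, on a 10 mm stem
- stored_a: one of the two modules already in the rack, the same as the module, terminal end to the back wall; which bays they fill varies
- stored_b: one of the two modules already in the rack, the same as the module, terminal end to the back wall; which bays they fill varies
- tape_roll: bystander: empty cardboard tape core standing on end, 90 mm across, 48 mm high; origin under its centre
- screwdriver: bystander: screwdriver lying on the bench along its x
- parts_cup: bystander: small grey cup, 70 mm across, 60 mm high; origin under its centre
Not all that is in view belongs to the job. What is shaped like the cradle but yellow is not meant.

How it is judged (in metres and radians):
On the way, in this order (a step that is already met when the one before it is completed fails the run):
1. the module stands upright on the bench itself, clear of the cradle, let go (height (world z) of module below 0.003 m and horizontal distance between module and cradle above 0.06 m and angle between module's own z axis and vertical below 0.08 rad and contact force between the fingers and module below 0.1 N), for 0.2 s.
2. the module is down in the empty bay, terminal end to the back wall, let go (((horizontal distance between module_nose and bay0_back below 0.01 m and horizontal distance between module and bay0 below 0.01 m and z of module in the frame of bay0 between -0.003 and 0.003 m and angle between module's own z axis and vertical below 0.08 rad) or (horizontal distance between module_nose and bay1_back below 0.01 m and horizontal distance between module and bay1 below 0.01 m and z of module in the frame of bay1 between -0.003 and 0.003 m and angle between module's own z axis and vertical below 0.08 rad) or (horizontal distance between module_nose and bay2_back below 0.01 m and horizontal distance between module and bay2 below 0.01 m and z of module in the frame of bay2 between -0.003 and 0.003 m and angle between module's own z axis and vertical below 0.08 rad)) and contact force between the fingers and module below 0.1 N), for 0.2 s.
3. the knob in front of that bay is pulled up to its stop (at least 23 of 25 mm) ((((horizontal distance between module_nose and bay0_back below 0.01 m and horizontal distance between module and bay0 below 0.01 m and z of module in the frame of bay0 between -0.003 and 0.003 m and angle between module's own z axis and vertical below 0.08 rad) and value of joint knob0 above 0.023 m) or ((horizontal distance between module_nose and bay1_back below 0.01 m and horizontal distance between module and bay1 below 0.01 m and z of module in the frame of bay1 between -0.003 and 0.003 m and angle between module's own z axis and vertical below 0.08 rad) and value of joint knob1 above 0.023 m) or ((horizontal distance between module_nose and bay2_back below 0.01 m and horizontal distance between module and bay2 below 0.01 m and z of module in the frame of bay2 between -0.003 and 0.003 m and angle between module's own z axis and vertical below 0.08 rad) and value of joint knob2 above 0.023 m))), for 0.1 s.
At the end, for the whole second after the job is handed in: the module rests in the empty bay, let go and still: on the bay floor within 3 mm, upright, its middle and its terminal end within 10 mm of their places in the bay (so terminal end to the back wall); all knobs back down within 2 mm; the stored modules within 10 mm of where they were (all of step 2 and linear speed of module below 0.01 m/s and value of joint each of knob0, knob1, knob2 below 0.002 m and distance of each of stored_a, stored_b from where it was at the start of the episode below 0.01 m); the robot touches nothing.
It fails at once if a knob is pulled up more than 8 mm while the module is not seated in its bay ((value of joint knob0 above 0.008 m and not (horizontal distance between module_nose and bay0_back below 0.01 m and horizontal distance between module and bay0 below 0.01 m and z of module in the frame of bay0 between -0.003 and 0.003 m and angle between module's own z axis and vertical below 0.08 rad)) or (value of joint knob1 above 0.008 m and not (horizontal distance between module_nose and bay1_back below 0.01 m and horizontal distance between module and bay1 below 0.01 m and z of module in the frame of bay1 between -0.003 and 0.003 m and angle between module's own z axis and vertical below 0.08 rad)) or (value of joint knob2 above 0.008 m and not (horizontal distance between module_nose and bay2_back below 0.01 m and horizontal distance between module and bay2 below 0.01 m and z of module in the frame of bay2 between -0.003 and 0.003 m and angle between module's own z axis and vertical below 0.08 rad))).
It fails at once if the module is dropped or thrown (moves faster than 0.45 m/s while not gripped) (contact force between the fingers and module below 0.1 N and linear speed of module above 0.45 m/s).
It fails at once if a stored module is moved by more than 10 mm (distance of any of stored_a, stored_b from where it was at the start of the episode above 0.01 m).
It fails at once if another thing on the bench is moved by more than 20 mm (distance of any of tape_roll, screwdriver, parts_cup from where it was at the start of the episode above 0.02 m).
It also fails if it takes over 67 s, if anything falls off the work surface, if the arm or the gripper's body presses on something with over 40 N, if the wrist force passes 120 N, or if a joint passes its speed limit or range.

## Working session

There is one attempt and no reset: what is moved stays moved. The work goes in short steps, each a Python script; the robot and the scene stay as the last script left them, time stands still between calls to the robot, and variables do not carry over. Pictures are saved under pics/ and viewed, at most 10 in all, crops included, and the job is handed in when it is done.

```bash
mkdir -p pics; ls
python3 - <<'E'
from workcell import arm
import cv2,numpy as np
for n in ("scene","wrist"):
    im=arm.camera(n); cv2.imwrite(f"pics/{n}0.png",im[:,:,::-1])
for n in ("scene","side","wrist"): print(n,arm.camera_info(n))
print(arm.get_clock(),arm.get_tool_pos(),arm.get_tcp_rot(),arm.grip_point_offset)
E
```

```text
pics
scene {'vertical_fov': 45.74803572345194, 'cx': 272.9453254312368, 'cy': 212.53025415728484, 'origin': array([1.2530602 , 0.69678596, 0.66219382]), 'orientation': array([[-0.67662383, -0.3936392 ,  0.62227676],
       [ 0.73608659, -0.38327922,  0.55791896],
       [ 0.01888698,  0.83555085,  0.54908839]])}
side {'vertical_fov': 57.896335807121524, 'cx': 281.0764269929026, 'cy': 211.02510304495488, 'origin': array([0.23790631, 0.6792682 , 0.51479545]), 'orientation': array([[-0.88149475,  0.23304178, -0.41068057],
       [-0.47176836, -0.47156434,  0.74502462],
       [-0.02004045,  0.85048139,  0.52562323]])}
wrist {'vertical_fov': 59.03862262270466, 'cx': 280.3483907107464, 'cy': 207.3695719580357, 'tool_from_camera': array([[-3.24073699e-04,  9.63203795e-01,  2.68771919e-01,
         6.86101304e-02],
       [ 9.99999934e-01,  2.67914096e-04,  2.45627608e-04,
         4.05312518e-04],
       [ 1.64581658e-04,  2.68771981e-01, -9.63203818e-01,
        -1.43467541e-01],
       [ 0.00000000e+00,  0.00000000e+00,  0.00000000e+00,
         1.00000000e+00]])}
0.1 [5.74515861e-01 1.37550095e-04 2.30482289e-01] [[-3.37035402e-06  9.99998835e-01 -1.52672537e-03]
 [ 9.99999948e-01  3.86155124e-06  3.21729697e-04]
 [ 3.21735218e-04 -1.52672420e-03 -9.99998783e-01]] 0.0187
```

View pics/scene0.png

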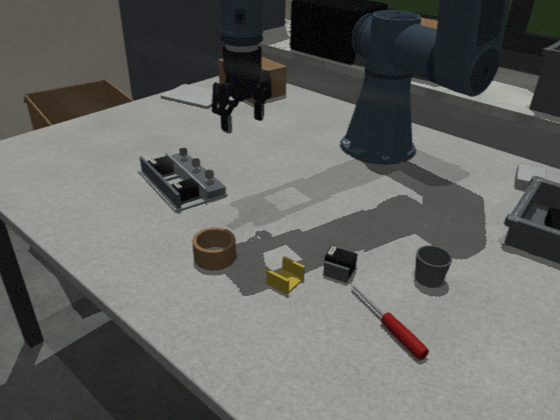

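View pics/wrist0.png

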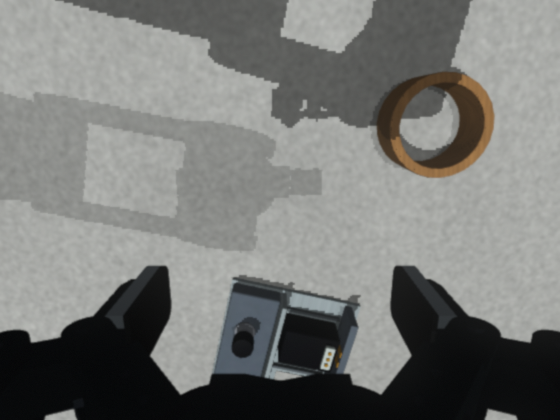

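The scene view shows the rack around (180,178), the grey cradle with module at (340,263), a yellow decoy at (286,275), tape (214,248), cup (432,266) and screwdriver (390,320). In the wrist view, image right is +x, up is +y, and the rack is at the bottom edge. I'll get rough positions next, then take close views from above.

```bash
cat > h.py <<'E'
from workcell import arm
import cv2,numpy as np
def campose(n,T=None):
    i=arm.camera_info(n)
    if n!="wrist": return i,np.array(i["origin"]),np.array(i["orientation"])
    p,R=T if T else (np.array(arm.get_tool_pos()),np.array(arm.get_tcp_rot()))
    M=np.array(i["tool_from_camera"]); return i,p+R@M[:3,3],R@M[:3,:3]
def px2w(n,uv,z,T=None):
    i,o,R=campose(n,T); f=210/np.tan(np.radians(i["vertical_fov"]/2))
    d=R@np.array([(uv[0]-i["cx"])/f,-(uv[1]-i["cy"])/f,-1]); return o+d*(z-o[2])/d[2]
def w2px(n,w,T=None):
    i,o,R=campose(n,T); f=210/np.tan(np.radians(i["vertical_fov"]/2))
    c=R.T@(np.asarray(w)-o); return np.array([i["cx"]-f*c[0]/c[2],i["cy"]+f*c[1]/c[2]])
def down(a):  # closing axis (tool y) at world angle a deg
    a=np.radians(a); y=np.array([np.cos(a),np.sin(a),0]); z=np.array([0,0,-1.]); return np.c_[np.cross(y,z),y,z]
def snap(n,f,s=1):
    T=(np.array(arm.get_tool_pos()),np.array(arm.get_tcp_rot())); im=arm.camera(n)[:,:,::-1]
    cv2.imwrite(f,im); np.savez(f+".npz",p=T[0],R=T[1]); return im
def pose(f): d=np.load(f+".npz"); return d["p"],d["R"]
E
python3 - <<'E'
from h import *
for k,uv,z in [("cradle",(340,265),.03),("tape",(214,250),.03),("cup",(432,268),.03),("yellow",(286,278),.01),("k_",(183,153),.05),("k",(196,163),.05),("k",(209,174),.05),("wr_c",(180,185),.04),("sd tip",(355,290),.01),("sd",(425,355),.01)]:
    print(k,px2w("scene",uv,z).round(3))
# view module then rack from above
print(down(0))
E
```

```text
cradle [0.584 0.28  0.03 ]
tape [0.726 0.063 0.03 ]
cup [0.463 0.419 0.03 ]
yellow [0.67  0.213 0.01 ]
k_ [ 0.513 -0.3    0.05 ]
k [ 0.526 -0.23   0.05 ]
k [ 0.542 -0.161  0.05 ]
wr_c [ 0.617 -0.184  0.04 ]
sd tip [0.604 0.333 0.01 ]
sd [0.656 0.511 0.01 ]
[[-0.  1.  0.]
 [ 1.  0.  0.]
 [ 0.  0. -1.]]
```

Run:
```python
from h import *
arm.goto([0.57,-0.27,0.33],down(0)); arm.dwell(.3); a=snap("wrist","pics/rack.png")
arm.goto([0.584,0.235,0.22],down(0)); arm.dwell(.3); b=snap("wrist","pics/mod.png")
cv2.imwrite("pics/rackc.png",cv2.resize(a[0:300,130:430],None,fx=2,fy=2,interpolation=2))
cv2.imwrite("pics/modc.png",cv2.resize(b[0:300,130:430],None,fx=2,fy=2,interpolation=2))
print(arm.get_clock())
```

```text
3.7833
```

View pics/rackc.png

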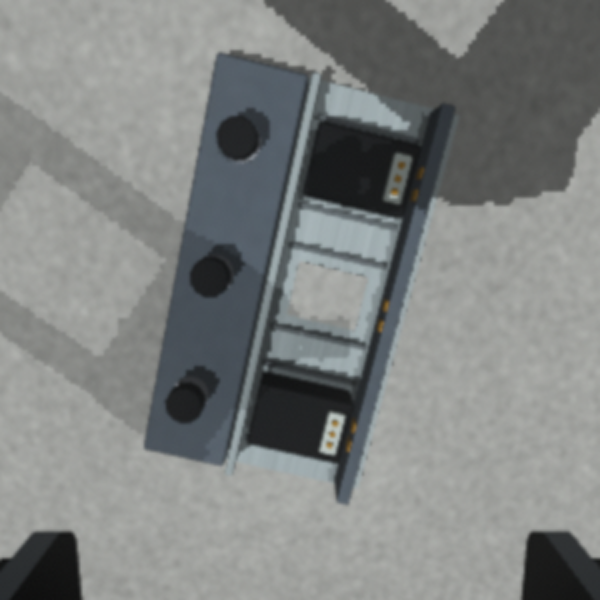

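View pics/modc.png

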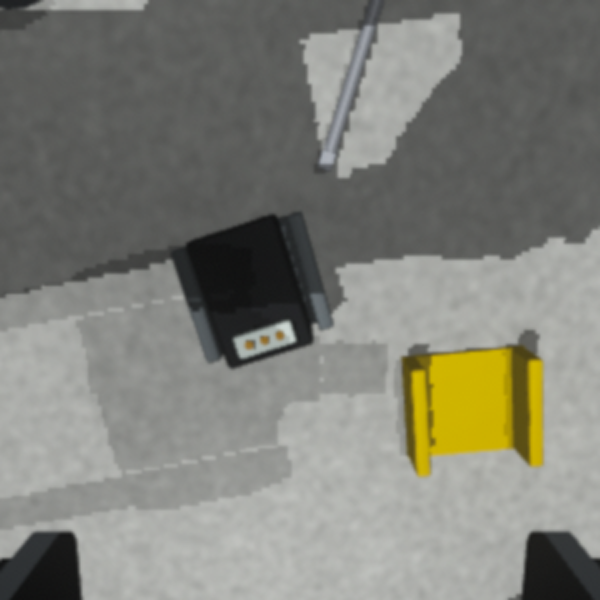

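Rack crop (2x, offset 130,0): the middle bay is empty. The knob tops are at (238,137), (210,276) and (186,402), and the terminal blocks at (398,178) and (332,433). Module crop: terminal block at (265,340), terminal-end top corners at (232,367) and (313,345), far-end corners near (187,242) and (277,214).

Run:
```python
from h import *
def C(uv): return (uv[0]/2+130-.25,uv[1]/2-.25)
T=pose("pics/rack.png"); print(T[0])
P={}
for k,uv,z in [("k0",(238,137),.058),("k1",(210,276),.058),("k2",(186,402),.058),("ta",(398,178),.047),("tb",(332,433),.047),("blkNL",(218,53),.028),("blkFL",(145,449),.028)]:
    P[k]=px2w("wrist",C(uv),z,T)[:2]; print(k,P[k].round(4))
d=lambda v:(np.degrees(np.arctan2(v[1],v[0])).round(2),np.linalg.norm(v).round(4))
print("knobs",d(P["k0"]-P["k2"]),"term",d(P["ta"]-P["tb"]),"blk",d(P["blkNL"]-P["blkFL"]), "term-knob", d((P["ta"]+P["tb"])/2-P["k1"]))
T=pose("pics/mod.png"); print(T[0])
for k,uv,z in [("t",(265,340),.046),("a",(232,367),.041),("b",(313,345),.041),("c",(187,242),.041),("d",(277,214),.041),("tl",(235,346),.046),("tr",(294,332),.046),("sd tip",(325,165),.005),("yel",(470,410),.005)]:
    P[k]=px2w("wrist",C(uv),z,T)[:2]; print(k,P[k].round(4))
print("ab",d(P["b"]-P["a"]),"ca",d(P["a"]-P["c"]),"db",d(P["b"]-P["d"]),"t",d(P["tr"]-P["tl"]),"cen",(P["a"]+P["b"]+P["c"]+P["d"])/4)
```

```text
[ 0.57027095 -0.26889179  0.32973405]
k0 [ 0.5371 -0.1641]
k1 [ 0.5201 -0.2363]
k2 [ 0.5039 -0.3082]
ta [ 0.6234 -0.1842]
tb [ 0.5891 -0.3302]
blkNL [ 0.5247 -0.1182]
blkFL [ 0.472  -0.3467]
knobs (np.float64(77.03), np.float64(0.1478)) term (np.float64(76.76), np.float64(0.15)) blk (np.float64(77.02), np.float64(0.2344)) term-knob (np.float64(-13.62), np.float64(0.0886))
[0.58428695 0.23443099 0.22009462]
t [0.569  0.2482]
a [0.554  0.2353]
b [0.5899 0.2451]
c [0.5363 0.2893]
d [0.5746 0.3007]
tl [0.556  0.2456]
tr [0.5816 0.2517]
sd tip [0.5957 0.3221]
yel [0.6692 0.2056]
ab (np.float64(15.31), np.float64(0.0372)) ca (np.float64(-71.91), np.float64(0.0569)) db (np.float64(-74.64), np.float64(0.0577)) t (np.float64(13.36), np.float64(0.0263)) cen [0.56367981 0.26760751]
```

Run:
```python
from h import *
c=[0.5636,0.2675]; a=-74.2
arm.grip(1.0,60)
arm.goto([*c,0.12],down(a)); arm.move_straight([*c,0.007],vel=.1)
print(arm.get_tool_pos(),arm.get_contact_force())
arm.grip(0.0,60); print("w",arm.get_gripper_width(),arm.get_finger_force())
p=np.array(arm.get_tool_pos()); print(p)
arm.move_straight([*c,0.12],vel=.1); print("w",arm.get_gripper_width(),arm.get_finger_force(),arm.get_contact_force())
arm.goto([0.52,0.05,0.10],down(-13.1))
arm.move_straight([0.52,0.05,0.010],vel=.1)
for z in (.007,.005,.0035,.0025,.0015):
    arm.move_straight([0.52,0.05,z],vel=.03); f=arm.get_contact_force(); print(z,arm.get_tool_pos()[2],np.round(f,2))
    if f[2]>1.5: break
arm.grip(1.0); print(arm.get_gripper_width(),arm.get_finger_force())
arm.move_straight([0.52,0.05,0.12],vel=.15)
arm.goto([0.50,0.02,0.20],down(0)); arm.dwell(.3)
b=snap("wrist","pics/set.png"); cv2.imwrite("pics/setc.png",cv2.resize(b[0:300,130:430],None,fx=2,fy=2,interpolation=2))
print(arm.get_clock())
```

```text
[0.56431894 0.26770114 0.00787501] [-0.96343858 -0.75281112  0.40052412]
w 0.6773579587374297 64.90691900253296
[0.56443754 0.26769466 0.00805385]
w 0.6680253701660088 64.78478193283081 [ 0.40258019 -0.06209918 -3.10766404]
0.007 0.00727345674341362 [-0.2   1.18 -2.43]
0.005 0.004916667321382018 [ 0.65 -0.03 -2.12]
0.0035 0.003382068251620105 [-0.6 -0.7 -3.3]
0.0025 0.0030518732990704733 [-3.67  0.22  5.56]
1.0028106209882146 0.0
13.65
```

View pics/setc.png

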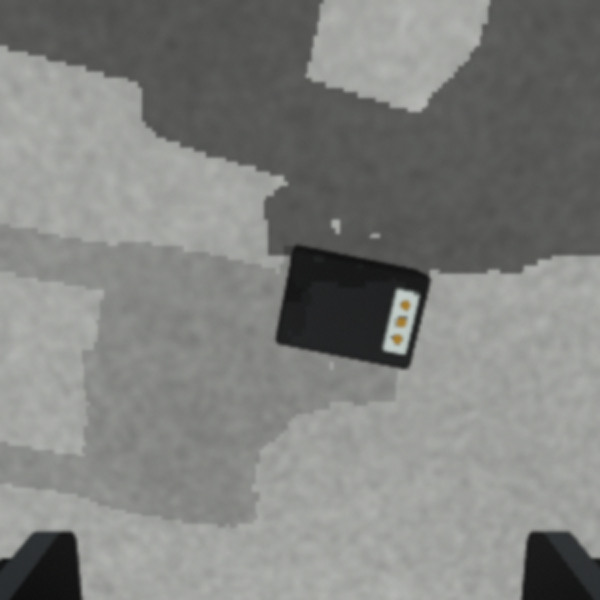

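The module stands upright. In the crop, its corners are at (292,247), (429,275), (409,368) and (277,342), and the terminal block centre is at (401,321), pointing +x as planned.

Run:
```python
from h import *
def C(uv): return (uv[0]/2+130-.25,uv[1]/2-.25)
T=pose("pics/set.png")
q=np.array([px2w("wrist",C(u),.036,T)[:2] for u in [(293,249),(428,276),(409,368),(277,342)]]); t=px2w("wrist",C((401,321)),.041,T)[:2]
ang=lambda v:np.degrees(np.arctan2(v[1],v[0]))
yaw=np.mean([ang(q[1]-q[0]),ang(q[2]-q[3])]); c1=q.mean(0); yr=np.radians(yaw)
c2=t-.02*np.array([np.cos(yr),np.sin(yr)]); print(yaw,ang(q[1]-q[2])-90,c1,c2)
c=[0.52,0.05]; y=-13.1   # gripped centre is known from the tool; camera is a check
if np.linalg.norm(c1-c)>.006: raise SystemExit("check")
c=(np.array(c)+c1)/2
arm.goto([*c,0.12],down(y+90)); arm.move_straight([*c,0.008],vel=.1)
arm.grip(0.0,60); print("w",arm.get_gripper_width(),arm.get_finger_force(),arm.get_tool_pos())
arm.move_straight([*c,0.13],vel=.1); print("w",arm.get_gripper_width(),arm.get_finger_force())
ax=np.array([np.cos(np.radians(y)),np.sin(np.radians(y))])
off=ax@(c1-c); print("along offset",off)
b=np.array([0.586,-0.252])-ax*off
arm.goto([*b,0.13],down(y+90)); arm.dwell(.3)
snap("wrist","pics/over.png"); s=snap("side","pics/side1.png")
cv2.imwrite("pics/overc.png",cv2.resize(cv2.imread("pics/over.png")[150:420,130:430],None,fx=2,fy=2,interpolation=2))
print(arm.get_tool_pos(),arm.get_clock())
```

```text
-11.156151475854607 -9.287224842640825 [0.52007637 0.04888415] [0.52017747 0.04877666]
w 0.45934152596417843 61.71625256538391 [0.5206444  0.0493085  0.00862305]
w 0.4565736529009331 60.895371437072754
along offset 0.0001636471473516385
[ 0.58602634 -0.25134174  0.13016245] 19.5167
```

View pics/overc.png

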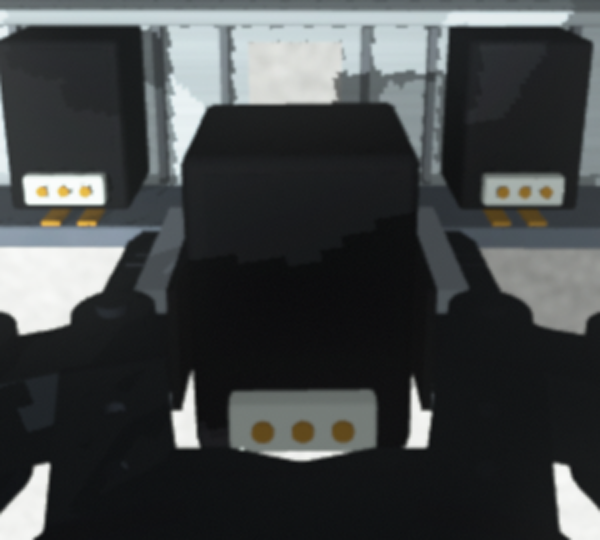

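The module is held level over the middle bay. The stored blocks are at (63,189) and (523,190), the bay's rails at about x=232 and 366, the back wall's inner top edge at row about 226 and the front wall's inner top edge at row about 26. I'll check the fore-aft fit with these.

Run:
```python
from h import *
T=pose("pics/over.png"); C=lambda u:(u[0]/2+130-.25,u[1]/2+150-.25)
y=np.radians(-13.1); R=np.array([[np.cos(y),np.sin(y)],[-np.sin(y),np.cos(y)]])
for k,u,z in [("ta",(523,190),.047),("tb",(63,189),.047),("back(+33)",(180,226),.046),("back",(420,226),.046),("front(-33)",(200,26),.040),("front",(500,26),.04),("railL",(232,100),.011),("railR",(366,100),.011)]:
    print(k,(R@(px2w("wrist",C(u),z,T)[:2]-T[0][:2])*1000).round(1))
```

```text
ta [20.7 73. ]
tb [ 20.5 -77.1]
back(+33) [ 34.  -39.7]
back [33.9 40.1]
front(-33) [-31.9 -31.5]
front [-32.   63.5]
railL [ -0.3 -24.7]
railR [-0.3 24.3]
```

Run:
```python
from h import *
y=np.radians(-13.1); ax=np.array([np.cos(y),np.sin(y)]); ay=np.array([-ax[1],ax[0]])
b=np.array([0.586,-0.252])+ax*.0008-ay*.001
arm.move_straight([*b,0.13],vel=.05)
arm.move_straight([*b,0.022],vel=.08); print(arm.get_contact_force(),arm.get_tool_pos())
for z in (.0195,.0175,.016,.015,.014,.013):
    arm.move_straight([*b,z],vel=.03); f=arm.get_contact_force(); print(z,arm.get_tool_pos()[2],np.round(f,2))
    if f[2]>3: break
arm.grip(0.68); print(arm.get_gripper_width(),arm.get_finger_force())
arm.move_straight([*b,0.13],vel=.12); arm.dwell(.2)
# retreat a little to see bay and knob
k=b-ax*.066
arm.goto([*(k-ax*.02),0.17],down(76.9)); arm.dwell(.3)
im=snap("wrist","pics/seated.png"); cv2.imwrite("pics/seatc.png",cv2.resize(im[100:400,130:430],None,fx=2,fy=2,interpolation=2))
print(arm.get_clock())
```

```text
[ 0.66786549  1.00514193 -2.69307418] [ 0.58704905 -0.25346088  0.02273119]
0.0195 0.01952342395019889 [-1.11  0.13 -2.92]
0.0175 0.01726457434916039 [ 0.3   0.03 -2.4 ]
0.016 0.015835814502289457 [-0.14  0.11 -2.47]
0.015 0.014904022992418813 [-0.02 -0.76 -2.41]
0.014 0.014665416186130487 [-2.52  1.13  4.78]
0.6791750579843508 0.0
24.975
```

View pics/seatc.png

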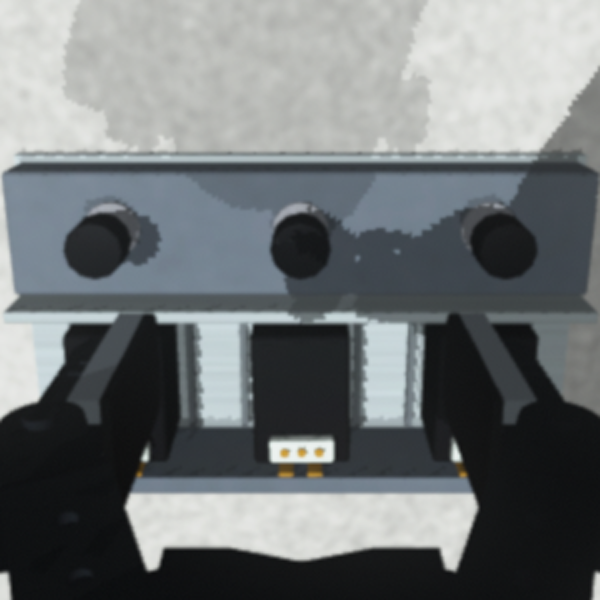

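The module is seated in the middle bay, block at (302,450) by the back wall. The middle knob's head top is at about (300,248) in the crop.

Run:
```python
from h import *
T=pose("pics/seated.png"); C=lambda u:(u[0]/2+130-.25,u[1]/2+100-.25)
y=np.radians(-13.1); ax=np.array([np.cos(y),np.sin(y)]); ay=np.array([-ax[1],ax[0]])
b=np.array([0.586,-0.252])+ax*.0008-ay*.001
k=px2w("wrist",C((300,248)),.058,T)[:2]; t=px2w("wrist",C((302,450)),.047,T)[:2]
print("knob rel bay",(k-b)@ax,(k-b)@ay,"term rel bay",(t-b)@ax,(t-b)@ay)
if np.linalg.norm(k-(b-ax*.066))>.006: raise SystemExit("check")
arm.goto([*k,0.12],down(76.9)); arm.move_straight([*k,0.033],vel=.1)
print(arm.get_contact_force(),arm.get_tool_pos())
arm.grip(0.0,80); print("w",arm.get_gripper_width(),arm.get_finger_force()); z0=arm.get_tool_pos()[2]; arm.dwell(.1)
print("rest",arm.get_contact_force())
for d in (.010,.018,.022,.024,.0255,.0265):
    arm.move_straight([*k,.033+d],vel=.05); arm.dwell(.15); f=arm.get_contact_force(); print(d,arm.get_tool_pos()[2]-z0,np.round(f,2))
    if f[2]<-25: break
arm.dwell(.2); snap("side","pics/pull.png")
arm.move_straight([*k,.033],vel=.06); print(arm.get_contact_force(),arm.get_gripper_width())
arm.grip(0.6); arm.move_straight([*k,.13],vel=.12)
arm.goto([*(k-ax*.02),0.17],down(76.9)); arm.dwell(.3)
im=snap("wrist","pics/end.png"); p=cv2.imread("pics/pull.png")
cv2.imwrite("pics/endc.png",np.hstack([im[100:400,130:430],p[100:400,0:300]]))
print(arm.get_clock())
```

```text
knob rel bay -0.0703000695425474 0.0002912741420016008 term rel bay 0.019854863775020493 0.0010506828442740195
[0.14767905 0.05116246 1.16682723] [ 0.51869506 -0.23731398  0.03371944]
w 0.2288098562649212 77.92573571205139
rest [-3.48805621 -0.19601085  6.04908199]
0.01 0.008518112872869785 [ 3.05 -5.04 -7.93]
0.018 0.016328916056284337 [ 3.92 -5.68 -9.72]
0.022 0.02023890939698443 [  3.36  -6.55 -10.65]
0.024 0.02217492369553771 [  4.    -6.6  -10.75]
0.0255 0.023596709548877125 [  3.82  -5.63 -10.9 ]
0.0265 0.024584162746268207 [  5.29  -7.09 -10.64]
[-3.38634813 -2.83202153  5.85745581] 0.22871921879569868
32.275
```

View pics/endc.png

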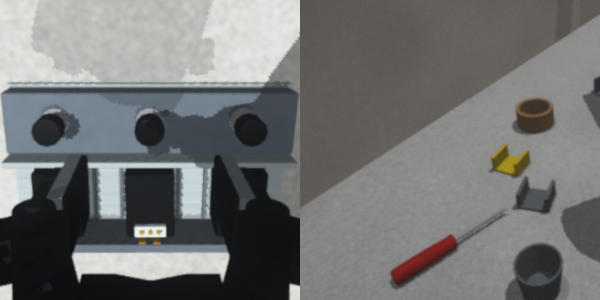

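The force never rose at a hard stop, so 23 mm isn't certain. I'll pull again until the stop is clearly felt.

Run:
```python
from h import *
T=pose("pics/end.png")
k=px2w("wrist",(130+149.5,100+130-.25-6+0.0),.058,T)[:2]  # sanity only
k0=np.array([0.51869506,-0.23731398]); print("check",k-k0)
arm.goto([*k0,0.12],down(76.9)); arm.move_straight([*k0,0.034],vel=.1)
arm.grip(0.0,100); z0=arm.get_tool_pos()[2]; print("w",arm.get_gripper_width(),z0,arm.get_contact_force())
for d in (.020,.024,.026,.0275,.029,.0305,.032):
    arm.move_straight([*k0,.034+d],vel=.05); arm.dwell(.15); f=arm.get_contact_force(); print(d,arm.get_tool_pos()[2]-z0,np.round(f,2))
    if f[2]<-22: break
arm.dwell(.2); print(arm.get_gripper_width(), arm.get_contact_force())
arm.move_straight([*k0,.0345],vel=.06); print(arm.get_contact_force(),arm.get_gripper_width())
arm.grip(0.6); arm.move_straight([*k0,.13],vel=.12)
y=np.radians(-13.1); ax=np.array([np.cos(y),np.sin(y)])
arm.goto([*(k0-ax*.02),0.17],down(76.9)); arm.dwell(.3)
im=snap("wrist","pics/end2.png"); p=cv2.imread("pics/end.png")
cv2.imwrite("pics/end2c.png",np.hstack([im[100:400,130:430],p[100:400,130:430]]))
print(arm.get_clock())
```

```text
check [-0.0056698   0.00194021]
w 0.21784748660726175 0.03508035498059438 [-1.89939016  0.84605392  5.4852309 ]
0.02 0.018333089869306762 [ 4.51 -4.9  -9.96]
0.024 0.022207572124237435 [  4.92  -4.19 -10.14]
0.026 0.024155646794449856 [  6.06  -4.26 -10.82]
0.0275 0.02517466880721933 [  7.34  -5.05 -14.57]
0.029 0.025318483960838994 [ 11.24  -7.58 -26.42]
0.21442762198129142 [ 11.19925126  -8.29127212 -24.37090317]
[ 0.98805353 -0.94990834  3.09008559] 0.21944419579480925
39.1667
```

View pics/end2c.png

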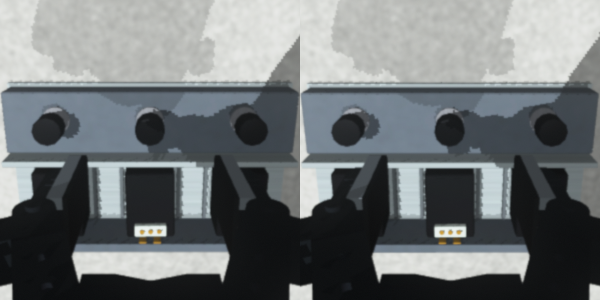

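The stop was clearly felt at 25.2 mm, with the force rising to 26 N. The knob is back down at (149,128), the module is seated, and the gripper is clear.

```bash
python3 -c "
from workcell import arm
print(arm.sign_off())"
```

```text
the job is handed in; nothing more can be done
None
```

The module is seated in the middle bay with its terminal end to the back wall, its knob was pulled to the stop and is back down, and the job is handed in at about 39 s (no verdict was returned).

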